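# Nest the brass cups and pile their spacer slats

### The arm

A 6-joint arm with a two-finger parallel gripper is mounted at the origin on a cart in front of the work surface, level with it; the furniture and walls round the work are solid. World frame = base frame: x ahead of the robot, y to its left, z up, the work surface at z = 0. Lengths are in m, angles in rad, forces in N, time in s.
With the tool pointing down it reaches from about 0.375 to 0.9 m from the base axis. Payload 3.1 kg.
Tool frame: the origin (TCP) lies at the very end of the fingers, on their centre line; the grasp point (between the pads) lies 19 mm behind it; z points along the fingers, y is the line along which they close (so a half turn about z gives the same grasp; the last joint's range is limited). The gripper opens to 85 mm and grips with 20 to 120 N. Pads are 22 mm wide; open, the fingers measure 114 mm over their backs; the gripper's body (76 mm by 85 mm) begins 54 mm behind the grasp point. The pads swing forward as they close: fully open they stand 13 mm farther back than shut.
Start: joints at [-1.425, 0.527, 1.433, -0, 1.181, -0.178], TCP at [0.199, -0.592, 0.204] pointing down, gripper open.
Joint ranges: [-3.08, 3.08], [-0.75, 2.2], [0.22, 2.44], [-1.43, 4.57], [0, 2.65], [-2.85, 2.85]. Speed limits (rad/s): [2.79, 2.79, 3.14, 3.14, 3.14, 3.14].

### API

Orientations are given as a unit quaternion [x, y, z, w].
In Python, from station import sense, snapshot, camera_params, sign_off gives the robot as it stands.
- The arm moves only by the shell command python3 -m handwheel 'ROWS' [OPENING] [FORCE]. ROWS is JSON, a list that holds one entry, the list of rows, each a list of 4 numbers: the shift along the tool's x, y, z in units of 25 mm (1.0 is 25 mm), then the turn about the tool's z in units of 6 degrees (1.0 is 6 degrees). A call has 1 to 20 rows; each row shifts and turns the commanded pose from where the row before left it, along the tool's axes as they then stand; what a row does not reach is not made up. A row lasts 1/8 s, in which the tool goes at most 62.5 mm and 10.7 degrees, less where a joint would pass 70% of its speed; a pose out of reach is approached as far as the arm can. A call is refused whole if a number of a shift passes 1 or a number of a turn 1, either way. A call with a gripper value outside its range is refused whole. OPENING is the finger opening in mm, from 0 to 85.4, set as the call begins (- or left out, the last holds). The fingers move at their own pace and stop on an object; FORCE is the grip in N (left out, the last holds). Time passes only in rows, so rows that do not move let the fingers close. It gives the time, the measured TCP pose, the force, the opening and the grip force at its end, in the units of the state.
- sense(): the state, without advancing time (a new reading comes with each control period).
- snapshot(name): name is "scene" or "side" or "wrist"; returns (picture, depth): 480x640x3 uint8, red, green, blue; 480x640 float32, m along the optical axis (not along the pixel's ray), 0 where there is no reading.
- camera_params(name): a dict with "mtx" (3x3 intrinsics, pixels), "extrinsics" (4x4, takes a point from camera to world coordinates); the wrist camera has in their place "hand_eye" (4x4, takes a point from camera to tool coordinates, whose origin is the TCP and whose axes are the flange's). Camera axes: x right, y up, looking along -z (the intrinsics and any distortion apply to the point x, -y, -z); pixel columns grow to the right and rows downward; lengths in m; the calibration is good to about 2 mm. A picture is of the moment at which its call begins: read the wrist's pose just before it. camera_params takes no time and is no camera call.
- sign_off(): hands the job in; it is judged then, once.
The state is a dict: "t": time; "q": joint angles; "qd": joint speeds; "tau": joint torques, N m; "tcp_pos": TCP position; "tool_rot": TCP orientation; "force": force on the tool from outside, world axes, zero at the start; "ft_torque": the same for the moment, N m; "finger_gap": opening from 0.0 (shut) to 1.0 (fully open); "gripper_force": force on a finger pad.
Only numpy, scipy, OpenCV 4.12 (cv2) and the standard library are available. Lean on these libraries where they do the work, as an engineer would, in place of code of your own. Each camera call takes 0.05 s, during which the arm holds its last target. There are 200 camera calls.

### The job

Take the three brass cups off their wooden spacer slats and put them away nested on the round wooden stand, open side down as they are now: the smallest in the middle of the stand first, the medium one over it, the large one over both, each standing flat on the stand. Pile the two slats in the slat cradle, flat between its end stops and lying lengthwise along it, the long one below and the short one squarely on top, and leave the other things on the bench where they are.

Things in the scene. Friction and masses are not known exactly. Their poses are not given: they have to be found in the camera images.
- small_cup: The small cup, open side down: a plain brass cup with a flat closed top (5 mm thick), 34 mm outer diameter, 32 mm high, 4 mm wall (26 mm inner diameter), the top edge rounded off by 5 mm, about 120 g. Origin: centre of its open rim, on which it stands; z up along its axis. At the start it stands on the long slat, on top of the large cup.
- medium_cup: The medium cup, open side down: a plain brass cup with a flat closed top (5 mm thick), 50 mm outer diameter, 42 mm high, 4 mm wall (42 mm inner diameter), the top edge rounded off by 5 mm, about 250 g. Origin: centre of its open rim, on which it stands; z up along its axis. At the start it stands on the bench with the short slat lying across its top.
- large_cup: The large cup, open side down: a plain brass cup with a flat closed top (5 mm thick), 66 mm outer diameter, 52 mm high, 4 mm wall (58 mm inner diameter), the top edge rounded off by 5 mm, about 400 g. Origin: centre of its open rim, on which it stands; z up along its axis. At the start it stands on the bench with the long slat across its top and the small cup on that.
- long_slat: The long dark wooden spacer slat, 110 x 32 x 8 mm, lying flat. Origin: centre of its underside; x along its length, y across its width, z up.
- short_slat: The short dark wooden spacer slat, 86 x 32 x 8 mm, lying flat. Origin: centre of its underside; x along its length, y across its width, z up.
- round_stand: Fixed low round wooden stand with a flat top faced with grey felt, 96 mm diameter at the top, 14 mm high. Origin: centre of its underside, on the bench; its top is 14 mm above. It has no rim and no recess.
- slat_cradle: Fixed wooden cradle for the slats: a base 136 mm long (x), 44 mm wide (y) and 14 mm high with an upright aluminium stop 5 mm thick at each end, 126 mm apart inside, rising 12 mm above the base; the long sides are open. Origin: centre of its underside, on the bench; x along its length, z up; the slats lie on its top, 14 mm above.
- green_compound: Bystander: loose round cake of green polishing compound, 44 mm diameter, 20 mm high, to be left alone. Origin: centre of its underside.
- blue_dish: Bystander: loose round blue dish, 45 mm diameter, 16 mm high, to be left alone. Origin: centre of its underside.
- lidded_jar: Bystander: loose round jar with a pale lid, 48 mm diameter, 45 mm high, to be left alone. Origin: centre of its underside.

How it is judged:
By the outcome, as a careful person would: the job done as asked, in the order asked, and still so for the second after the job is handed in, with the robot touching nothing.
It also fails if it takes over 112 s, if anything falls off the work surface, if the arm or the gripper's body presses on something with over 40 N, if the wrist force passes 120 N, or if a joint passes its speed limit or range.

## Working session

There is one attempt and no reset: what is moved stays moved. The work goes in short steps, Python scripts to look and compute and a shell command to move; the robot and the scene stay as the last step left them, time stands still between calls to the robot, and variables do not carry over. Pictures are saved under pics/ and viewed, at most 18 in all, crops included, and the job is handed in when it is done.

```bash
mkdir -p pics; ls; python3 - <<'E'
from station import *
import cv2,numpy as np
s=sense();print({k:np.round(v,4).tolist() for k,v in s.items()})
for n in ["scene","side","wrist"]:
    p,d=snapshot(n);cv2.imwrite(f"pics/{n}0.png",p[:,:,::-1]);np.savez(f"{n}0.npz",p=p,d=d,pos=s['tcp_pos'],rot=s['tool_rot'])
    c=camera_params(n);print(n,{k:np.round(v,4).tolist() for k,v in c.items()})
E
```

```text
pics
{'t': 0.0, 'q': [-1.4245, 0.5284, 1.4339, -0.0, 1.1814, -0.1785], 'qd': [-0.0005, 0.0017, 0.0005, -0.0013, 0.0006, 0.0017], 'tau': [-0.0006, -44.2351, -17.8029, -0.0004, 0.0086, -0.0], 'tcp_pos': [0.1993, -0.5915, 0.2035], 'tool_rot': [0.9868, 0.1617, 0.0, -0.0011], 'force': [0.0813, -0.4602, -0.1151], 'ft_torque': [-0.0006, 0.0285, -0.0144], 'gripper_force': 0.0, 'finger_gap': 0.9995}
scene {'mtx': [[469.0928, 0.0, 317.5], [0.0, 469.0928, 232.4376], [0.0, 0.0, 1.0]], 'extrinsics': [[0.6569, 0.3981, -0.6403, -0.119], [-0.7539, 0.335, -0.5652, -0.4005], [-0.0106, 0.854, 0.5202, 0.5419], [0.0, 0.0, 0.0, 1.0]]}
side {'mtx': [[602.4121, 0.0, 319.6914], [0.0, 602.4121, 246.6948], [0.0, 0.0, 1.0]], 'extrinsics': [[0.9637, 0.1011, -0.2472, 0.241], [-0.267, 0.3415, -0.9012, -0.7786], [-0.0067, 0.9344, 0.3561, 0.4343], [0.0, 0.0, 0.0, 1.0]]}
wrist {'mtx': [[343.1111, 0.0, 315.8528], [0.0, 343.1111, 242.3686], [0.0, 0.0, 1.0]], 'hand_eye': [[0.0009, 0.9619, 0.2735, 0.0686], [1.0, -0.0009, -0.0001, -0.0004], [0.0001, 0.2735, -0.9619, -0.1693], [0.0, 0.0, 0.0, 1.0]]}
```

View pics/scene0.png

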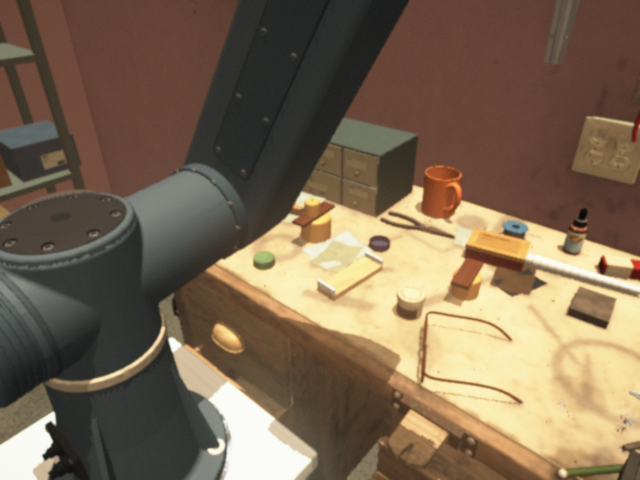

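View pics/side0.png

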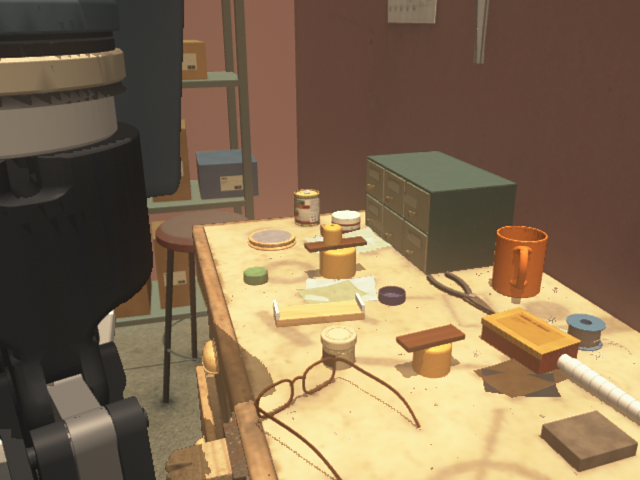

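The side view shows the round stand at (272,239), large cup with long slat and small cup at (336,250), cradle at (319,312), medium cup with short slat at (432,350), jar (338,345), dish (392,295) and green cake (256,276). The scene view shows the same things, partly behind the arm.

```bash
cat > h.py <<'E'
from station import *
import cv2,numpy as np
from scipy.spatial.transform import Rotation as R
def look(n):
    s=sense();p,d=snapshot(n);c=camera_params(n)
    if n=="wrist":
        T=np.eye(4);T[:3,:3]=R.from_quat(s['tool_rot']).as_matrix();T[:3,3]=s['tcp_pos'];T=T@np.array(c['hand_eye'])
    else: T=np.array(c['extrinsics'])
    return p,d,np.array(c['mtx']),T
def rays(uv,K,T):
    uv=np.atleast_2d(uv).astype(float)
    r=np.c_[(uv[:,0]-K[0,2])/K[0,0],-(uv[:,1]-K[1,2])/K[1,1],-np.ones(len(uv))]
    return r@T[:3,:3].T
def cast(uv,z,K,T):
    r=rays(uv,K,T);o=T[:3,3];return o+r*((z-o[2])/r[:,2])[:,None]
def cloud(d,K,T):
    v,u=np.indices(d.shape);r=rays(np.c_[u.ravel(),v.ravel()],K,T)
    P=(T[:3,3]+r*d.ravel()[:,None]).reshape(*d.shape,3);P[d==0]=np.nan;return P
E
python3 - <<'E'
from h import *
for n,pts in dict(side=dict(stand=(272,237),small=(331,228),long=(350,243),large=(338,262),green=(256,271),dish=(392,293),cradle=(319,312),jar=(338,334),short=(432,337),med=(432,358),caddy=(440,170),box=(525,330),bench=(480,300)),
 scene=dict(small=(312,203),long=(320,212),green=(264,260),dish=(379,243),cradle=(352,272),jar=(410,294),short=(467,272),bench=(450,330))).items():
    f=np.load(n+"0.npz");c=camera_params(n);P=cloud(f['d'],np.array(c['mtx']),np.array(c['extrinsics']))
    for k,(u,v) in pts.items(): print(n,k,np.round(P[v,u],3),round(float(np.hypot(*P[v,u][:2])),3))
E
```

```text
side stand [0.453 0.36  0.016] 0.579
side small [0.523 0.172 0.091] 0.55
side long [0.558 0.173 0.059] 0.584
side large [0.529 0.15  0.035] 0.549
side green [0.39  0.19  0.018] 0.434
side dish [0.598 0.07  0.003] 0.603
side cradle [0.458 0.018 0.013] 0.458
side jar [ 0.448 -0.111  0.045] 0.462
side short [ 0.56 -0.16  0.05] 0.582
side med [ 0.552 -0.178  0.03 ] 0.58
side caddy [0.767 0.258 0.157] 0.81
side box [ 0.703 -0.151  0.033] 0.719
side bench [ 0.718 -0.007  0.01 ] 0.718
scene small [0.518 0.176 0.09 ] 0.547
scene long [0.543 0.176 0.058] 0.571
scene green [0.38  0.181 0.018] 0.421
scene dish [ 0.601  0.06  -0.   ] 0.603
scene cradle [0.465 0.029 0.013] 0.466
scene jar [ 0.444 -0.108  0.044] 0.457
scene short [ 0.557 -0.155  0.049] 0.578
scene bench [ 0.458 -0.181 -0.002] 0.493
```

View pics/wrist0.png

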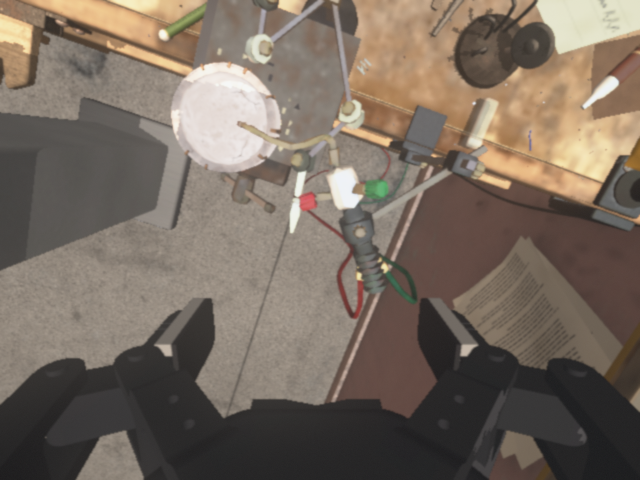

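The wrist view shows only the floor and the bench's near edge, with nothing of the task in it. Next I move above the work.

```bash
python3 -m handwheel '[[[0,0,-1,0.8],[0,0,-1,0.8],[0,0,-1,0.8],[0,0,-1,0.7],[0.57,-1,0,0],[0.57,-1,0,0],[0.57,-1,0,0],[0.57,-1,0,0],[0.57,-1,0,0],[0.57,-1,0,0],[0.57,-1,0,0],[0.57,-1,0,0],[0.57,-1,0,0],[0.57,-1,0,0],[0.57,-1,0,0],[0.57,-1,0,0],[0.57,-1,0,0],[0.57,-1,0,0],[0.57,-1,0,0],[0.57,-1,0,0]]]' 85 && python3 -m handwheel '[[[0.57,-1,0,0],[0.57,-1,0,0],[0.57,-1,0,0],[0.57,-1,0,0],[0,-1,0,0],[0,-1,0,0],[0,0,0,0],[0,0,0,0]]]'
python3 - <<'E'
from h import *
p,d,K,T=look("wrist");np.savez("w1.npz",p=p,d=d,K=K,T=T);cv2.imwrite("pics/w1.png",p[:,:,::-1]);print(T)
E
```

```text
t: 2.65
tcp_pos: [0.4276, -0.1913, 0.3042]
tool_rot: [1.0, 0.0, -0.0, -0.0]
force: [0.1, -0.6, 0.4]
finger_gap: 0.997
gripper_force: 0.0
t: 3.65
tcp_pos: [0.4844, -0.0427, 0.3043]
tool_rot: [1.0, 0.0, -0.0, 0.0]
force: [-0.6, -0.3, -0.4]
finger_gap: 0.996
gripper_force: 0.0
[[ 1.21544328e-03  9.61832042e-01  2.73637802e-01  5.52901160e-01]
 [-9.99999169e-01  1.05139595e-03  7.46154038e-04 -4.24175053e-02]
 [ 4.29973184e-04 -2.73638481e-01  9.61832520e-01  4.73625940e-01]
 [ 0.00000000e+00  0.00000000e+00  0.00000000e+00  1.00000000e+00]]
```

View pics/w1.png

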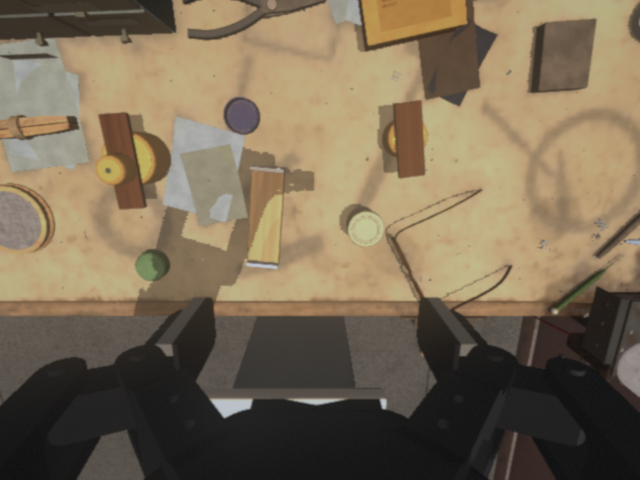

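The wrist view shows the small cup on the long slat at (110,168) over the large cup at (135,158), the slat from (116,113) to (129,208), stand (15,218), cradle (268,168)–(263,266), short slat (409,102)–(410,176) over the medium cup (405,138), dish (242,115), green cake (152,264), jar (365,227).

```bash
python3 -m handwheel '[[[0,-1,0.2,0],[0,-1,0.2,0],[0,-1,0.2,0],[0,-1,0.2,0],[0,-1,0.2,0],[0,-1,0.2,0],[0,-1,0.2,0],[0,-1,0.2,0],[0,-1,0.2,0],[0,-1,0.2,0],[0,0,0,0],[0,0,0,0]]]'
python3 - <<'E'
from h import *
p,d,K,T=look("wrist");np.savez("w2.npz",p=p,d=d,K=K,T=T);cv2.imwrite("pics/w2.png",p[:,:,::-1]);print(T[:3,3])
E
```

```text
t: 5.2
tcp_pos: [0.4847, 0.2067, 0.2544]
tool_rot: [1.0, -0.0, -0.0, 0.0]
force: [0.5, -0.0, 0.4]
finger_gap: 0.993
gripper_force: 0.0
[0.55318401 0.20696853 0.42368715]
```

View pics/w2.png

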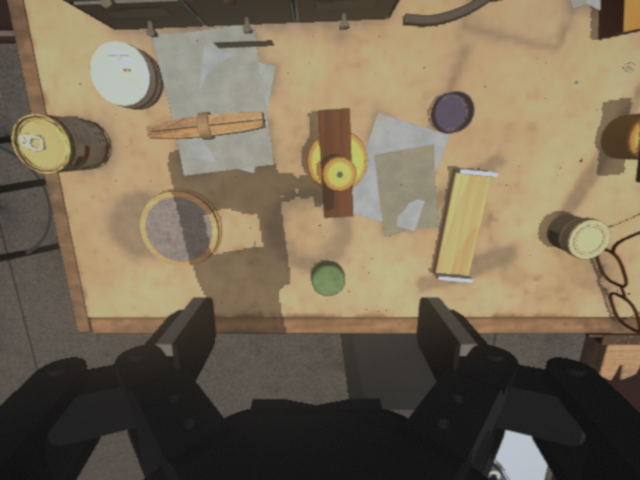

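In w2 the small cup top is at (340,174) over the large cup (338,160), with the slat from (335,109) to (338,217). The stand is at (180,227), the cradle stops at (478,172) and (455,278), the green cake (328,278), the jar (582,238) and the dish (453,111).

```bash
cat > m.py <<'E'
from h import *
def blob(hsv,box,lo,hi):
    u0,v0,u1,v1=box;m=np.zeros(hsv.shape[:2],np.uint8)
    m[v0:v1,u0:u1]=cv2.inRange(hsv[v0:v1,u0:u1],np.array(lo),np.array(hi))
    m=cv2.morphologyEx(m,cv2.MORPH_OPEN,np.ones((3,3)))
    cs=cv2.findContours(m,0,cv2.CHAIN_APPROX_NONE)[0]
    return max(cs,key=cv2.contourArea)
def tri(a,Ka,Ta,b,Kb,Tb):
    ra=rays(a,Ka,Ta)[0];rb=rays(b,Kb,Tb)[0];A=np.c_[ra,-rb]
    s=np.linalg.lstsq(A,Tb[:3,3]-Ta[:3,3],rcond=None)[0]
    x=Ta[:3,3]+s[0]*ra;y=Tb[:3,3]+s[1]*rb;return (x+y)/2,np.linalg.norm(x-y)
def load(n):
    f=np.load(n);return cv2.cvtColor(f['p'],cv2.COLOR_RGB2HSV),f['d'],f['K'],f['T']
E
python3 - <<'E'
from m import *
A=load("w1.npz");B=load("w2.npz")
for nm,I,pts in (("w1",A,dict(small=(110,160),slat=(118,130),large=(146,155),felt=(15,215),short=(412,120),med=(392,135),stopT=(268,169),stopB=(262,265),crad=(266,190),bench=(330,100))),("w2",B,dict(small=(345,165),slat=(335,130),large=(360,160),feltL=(160,225),feltR=(200,225),rim=(216,220),stopT=(478,173),stopB=(455,279),crad=(465,200),bench=(400,100)))):
    for k,(u,v) in pts.items(): print(nm,k,I[0][v,u],round(float(cloud(I[1],I[2],I[3])[v,u,2]),3))
E
```

```text
w1 small [ 23 134 190] 0.091
w1 slat [ 11 136 109] 0.06
w1 large [ 26 127 190] 0.051
w1 felt [ 12  36 142] 0.013
w1 short [ 12 131 119] 0.049
w1 med [ 21 136 187] 0.041
w1 stopT [ 17  41 166] 0.026
w1 stopB [114  19 201] 0.026
w1 crad [ 15 116 145] 0.013
w1 bench [ 20  86 193] -0.001
w2 small [ 30 118 188] 0.092
w2 slat [ 12 131 117] 0.059
w2 large [ 32 117 194] 0.052
w2 feltL [ 13  36 149] 0.014
w2 feltR [13 43 96] 0.013
w2 rim [ 19 106 128] 0.01
w2 stopT [113  25 208] 0.025
w2 stopB [108  21 205] 0.025
w2 crad [ 22 103 188] 0.015
w2 bench [ 20  86 187] 0.0
```

```bash
python3 - <<'E'
from m import *
V={"w1":load("w1.npz"),"w2":load("w2.npz")}
slat=([3,100,60],[16,255,150]);gold=([17,105,120],[40,255,255]);grey=([0,0,50],[179,60,255]);met=([0,0,130],[179,48,255])
O=dict(long=(dict(w1=(95,105,150,215),w2=(312,100,360,222)),slat,.060),short=(dict(w1=(385,95,430,182)),slat,.050),
 stand=(dict(w1=(0,180,50,255),w2=(140,188,222,268)),grey,.014),
 stopT=(dict(w1=(245,160,292,178),w2=(455,163,502,182)),met,.026),stopB=(dict(w1=(240,258,285,272),w2=(430,270,478,286)),met,.026))
C={}
for k,(bx,(lo,hi),z) in O.items():
    for n,b in bx.items():
        h,d,K,T=V[n];c=blob(h,b,lo,hi);r=cv2.minAreaRect(c);(u,v),_=cv2.minEnclosingCircle(c)
        P=cast(cv2.boxPoints(r),z,K,T)[:,:2].astype(np.float32);P0=cast(c[:,0],z,K,T)[:,:2].astype(np.float32)
        rr=cv2.minAreaRect(P0);e=cv2.fitEllipse(P0*1000);C[k,n]=cv2.boxPoints(r).mean(0)
        print(k,n,"rect ctr",np.round(rr[0],4),"size",np.round(rr[1],4),"ang",round(rr[2],1),"ell",np.round(e[0],1),np.round(e[1],1))
# cup tops: gold and height band
for k,n,b,z in (("small","w1",(90,145,135,190),.092),("small","w2",(318,150,362,195),.092),("large","w1",(125,125,165,190),.052),("large","w2",(300,125,375,195),.052),("med","w1",(378,110,432,165),.042)):
    h,d,K,T=V[n];P=cloud(d,K,T);m=np.zeros(d.shape,bool);u0,v0,u1,v1=b
    m[v0:v1,u0:u1]=(np.abs(P[v0:v1,u0:u1,2]-z)<.006)&(cv2.inRange(h[v0:v1,u0:u1],np.array(gold[0]),np.array(gold[1]))>0)
    c=max(cv2.findContours(m.astype(np.uint8),0,1)[0],key=cv2.contourArea)
    X=cast(c[:,0],z-.002,K,T)[:,:2].astype(np.float32);cc,rad=cv2.minEnclosingCircle(X)
    e=cv2.fitEllipse(X*1000);C[k,n]=np.array(cv2.minEnclosingCircle(c)[0]);print(k,n,np.round(cc,4),"r",round(rad,4),"ell",np.round(e[0],1),np.round(e[1],1),"z",np.nanmedian(P[m][:,2]).round(4))
for k in ("long","small","stopT","stopB"):
    X,e=tri(C[k,"w1"],*V["w1"][2:],C[k,"w2"],*V["w2"][2:]);print("tri",k,X.round(4),"gap",e.round(4))
E
```

```text
long w1 rect ctr [0.5328 0.1834] size [0.1099 0.036 ] ang 3.4 ell [535.7 184.4] [ 36. 139.]
long w2 rect ctr [0.5576 0.1881] size [0.0596 0.0329] ang 4.1 ell [561.2 188.8] [34.5 66.3]
short w1 rect ctr [ 0.5585 -0.1521] size [0.085  0.0339] ang 7.8 ell [ 559.3 -152.8] [ 35.1 105.6]
stand w1 rect ctr [0.4493 0.3625] size [0.0534 0.0798] ang 75.9 ell [450.2 366.1] [56.7 84. ]
stand w2 rect ctr [0.4527 0.3754] size [0.0783 0.0802] ang 0.0 ell [452.8 375.5] [78.9 79.4]
stopT w1 rect ctr [0.5224 0.0058] size [0.0038 0.0078] ang 0.1 ell [522.3   5.8] [4.3 9.2]
stopT w2 rect ctr [0.5231 0.0214] size [0.0437 0.0055] ang 84.5 ell [523.1  21.2] [ 5.1 58.2]
stopB w1 rect ctr [0.3924 0.0323] size [0.0431 0.0065] ang 84.5 ell [392.5  33.1] [ 6.1 53.8]
stopB w2 rect ctr [0.3927 0.0336] size [0.0435 0.0062] ang 85.0 ell [392.6  32. ] [ 5.8 54.8]
small w1 [0.5264 0.1844] r 0.0157 ell [526.6 184.5] [28.9 30. ] z 0.0915
small w2 [0.5267 0.184 ] r 0.0153 ell [526.9 183.9] [28.6 29.4] z 0.0915
large w1 [0.5368 0.1701] r 0.0281 ell [537.4 163.5] [19.7 58.3] z 0.0514
large w2 [0.5382 0.1684] r 0.027 ell [540.  162.3] [16.  53.6] z 0.0515
med w1 [ 0.5619 -0.1364] r 0.0117 ell [ 560.3 -135.4] [ 5.9 23. ] z 0.0412
tri long [0.5469 0.1868 0.0553] gap 0.0232
tri small [0.527  0.1839 0.0902] gap 0.0002
tri stopT [ 0.5208  0.0087 -0.0013] gap 0.0005
tri stopB [0.3917 0.0327 0.0237] gap 0.0002
```

```bash
python3 -m handwheel '[[[0.42,0.225,0.5,0],[0.42,0.225,0.5,0],[0.42,0.225,0.5,0],[0.42,0.225,0.5,0],[0,0,0.91,0],[0,0,0.91,0],[0,0,0.91,0],[0,0,0.91,0],[0,0,0.91,0],[0,0,0.6,0],[0,0,0,0],[0,0,0,0]]]' 60
python3 - <<'E'
from h import *
p,d,K,T=look("wrist");cv2.imwrite("pics/w3.png",p[:,:,::-1]);print(sense()['tcp_pos'])
E
```

```text
t: 6.75
tcp_pos: [0.527, 0.1853, 0.0761]
tool_rot: [1.0, 0.0, 0.001, -0.0]
force: [0.1, 0.2, -0.0]
finger_gap: 0.699
gripper_force: 0.0
[0.5271547  0.18535101 0.07639291]
```

View pics/w3.png

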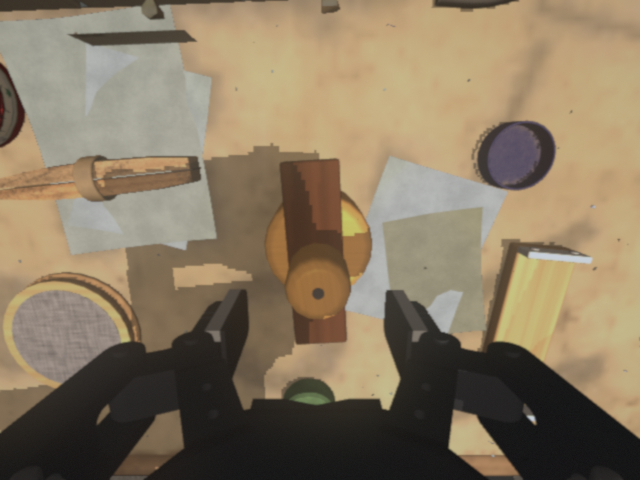

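The small cup (318,285) sits midway between the pads (about 236 and 388), and the slat and stand (70,330) are clear. I lower and grip.

```bash
python3 -m handwheel '[[[0,0,0.32,0],[0,0,0,0],[0,0,0,0]]]' && python3 -m handwheel '[[[0,0,0,0],[0,0,0,0],[0,0,0,0],[0,0,0,0],[0,0,0,0],[0,0,0,0]]]' 20 30 && python3 -m handwheel '[[[0,0,-0.5,0],[0,0,-1,0],[0,0,-1,0],[0,0,0,0],[0,0,0,0]]]'
```

```text
t: 7.18
tcp_pos: [0.5264, 0.1853, 0.0678]
tool_rot: [1.0, 0.0, 0.0, -0.0]
force: [0.7, 0.6, -0.0]
finger_gap: 0.7
gripper_force: 0.0
t: 7.92
tcp_pos: [0.5263, 0.1853, 0.0677]
tool_rot: [1.0, 0.0, -0.0, -0.0]
force: [0.1, 0.3, 0.7]
finger_gap: 0.231
gripper_force: 0.0
t: 8.55
tcp_pos: [0.526, 0.1852, 0.1301]
tool_rot: [1.0, 0.0, -0.0, 0.0]
force: [-0.7, 0.1, -0.3]
finger_gap: 0.234
gripper_force: 0.0
```

The fingers closed to 20 mm, so the grasp missed. I take another look.

```bash
python3 - <<'E'
from h import *
p,d,K,T=look("wrist");cv2.imwrite("pics/w4.png",p[:,:,::-1])
P=cloud(d,K,T)
q,d2,K2,T2=look("side");cv2.imwrite("pics/s4.png",cv2.resize(q[140:320,220:460,::-1],None,fx=2.5,fy=2.5))
E
```

```text
(no output)
```

View pics/w4.png

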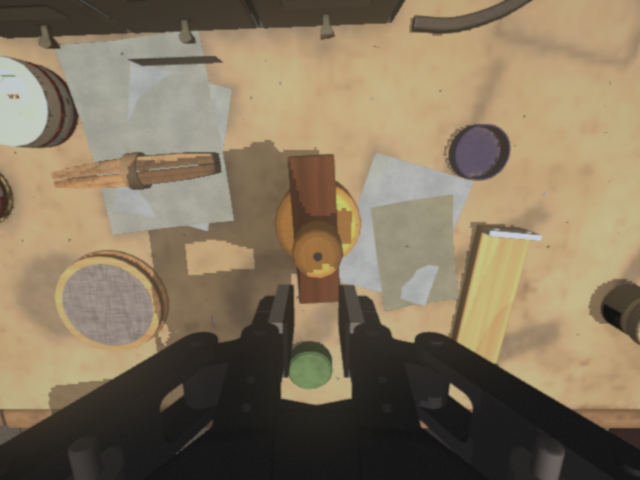

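View pics/s4.png

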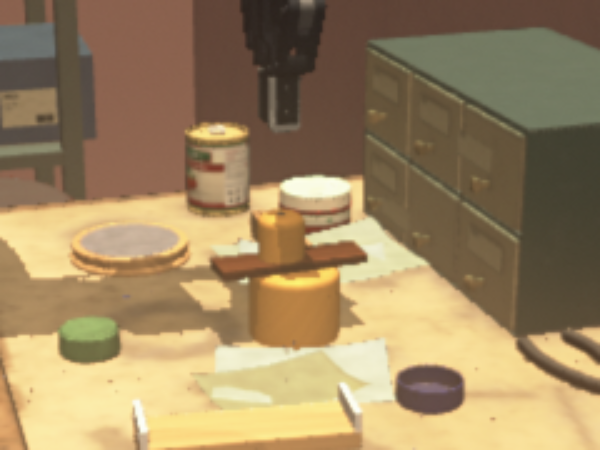

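The cup stack is undisturbed (small cup at (317,255) in the wrist view). In the side crop the fingertip is at (285,127), well above the cup. I measure where the tips really are.

```bash
python3 - <<'E'
from h import *
s=sense();tp=np.array(s['tcp_pos']);print(tp)
for n in ("side","scene"):
    p,d,K,T=look(n);P=cloud(d,K,T)
    m=(np.hypot(P[...,0]-tp[0],P[...,1]-tp[1])<.06)&(P[...,2]>.10)&(P[...,2]<.25)
    if m.sum(): print(n,m.sum(),"min z",np.nanpercentile(P[m][:,2],[0,1,3,10]).round(4)); q=P[m];q=q[q[:,2]<q[:,2].min()+.015];print(q.mean(0).round(4),q.min(0).round(4),q.max(0).round(4))
    x=np.linalg.inv(T)@np.r_[tp,1];print("tcp pix",K[0,2]+K[0,0]*x[0]/-x[2],K[1,2]-K[1,1]*x[1]/-x[2])
p,d,K,T=look("wrist");P=cloud(d,K,T)
for uv in ((287,290),(348,290),(275,300),(360,300),(317,255)): print(uv,P[uv[1],uv[0]].round(4))
E
```

```text
[0.52552061 0.18514861 0.12933588]
side 1131 min z [0.1558 0.1576 0.1607 0.1693]
[0.5231 0.1733 0.1638] [0.5146 0.1602 0.1558] [0.5368 0.2013 0.1706]
tcp pix 330.52646875245154 204.78065589914098
scene 1475 min z [0.1545 0.1574 0.1614 0.1719]
[0.5217 0.184  0.1631] [0.5127 0.1612 0.1545] [0.537  0.2091 0.1695]
tcp pix 310.7688440505532 183.28992865453324
(287, 290) [0.5357 0.1973 0.1658]
(348, 290) [0.5361 0.1719 0.1665]
(275, 300) [0.5356 0.2013 0.175 ]
(360, 300) [0.532  0.1669 0.1674]
(317, 255) [0.5273 0.1845 0.0929]
```

Both fixed cameras put the fingertips about 26 mm above the reported TCP (tip z 0.156 against 0.130). I correct for this and grip again, lower.

```bash
python3 -m handwheel '[[[0,0,-0.1,0],[0,0,0,0],[0,0,0.5,0],[0,0,0.8,0],[0,0,0.8,0],[0,0,0.8,0],[0,0,0.5,0],[0,0,0.3,0],[0,0,0,0],[0,0,0,0]]]' 60 && python3 -m handwheel '[[[0,0,0,0],[0,0,0,0],[0,0,0,0],[0,0,0,0],[0,0,0,0],[0,0,0,0]]]' 20 30
```

```text
t: 10.05
tcp_pos: [0.5268, 0.1853, 0.0407]
tool_rot: [1.0, 0.0, 0.001, -0.0]
force: [0.1, -0.6, 0.2]
finger_gap: 0.701
gripper_force: 0.0
t: 10.8
tcp_pos: [0.5268, 0.1853, 0.0409]
tool_rot: [1.0, 0.0, 0.001, -0.0]
force: [0.9, -0.6, 6.4]
finger_gap: 0.375
gripper_force: 29.9
```

```bash
python3 -m handwheel '[[[0,0,-0.4,0],[0,0,-1,0],[0,0,-1,0],[-0.3,-0.7,-0.2,0],[-0.3,-0.7,0,0],[-0.3,-0.7,0,0],[-0.3,-0.7,0,0],[-0.3,-0.7,0,0],[-0.3,-0.7,0,0],[-0.3,-0.7,0,0],[-0.3,-0.7,0,0],[-0.3,-0.7,0,0],[-0.25,-0.7,0,0],[0,-0.6,0,0],[0,0,0,0],[0,0,0,0]]]'
python3 - <<'E'
from m import *
c=camera_params("wrist");H=np.array(c['hand_eye']);K=np.array(c['mtx'])
def TT(pos): T=np.diag([1.,-1,-1,1]);T[:3,3]=pos;return T@H
h4=cv2.cvtColor(cv2.imread("pics/w4.png"),cv2.COLOR_BGR2HSV);T4=TT([.5258,.1851,.1298])
h2,d2,K2,T2=load("w2.npz");grey=([0,0,50],[179,62,255])
c4=blob(h4,(58,255,158,350),*grey);c2=blob(h2,(140,188,222,268),*grey)
e4=cv2.fitEllipse(c4);e2=cv2.fitEllipse(c2);print(e4,e2)
print(tri(e4[0],K,T4,e2[0],K2,T2),cast(e4[0],.014,K,T4),cast(e2[0],.014,K2,T2))
E
```

```text
t: 12.8
tcp_pos: [0.4527, 0.3749, 0.105]
tool_rot: [1.0, 0.0, -0.0, 0.0]
force: [0.3, -1.3, -0.6]
finger_gap: 0.371
gripper_force: 30.0
((107.34663391113281, 304.3908996582031), (75.8080062866211, 92.64550018310547), 118.06414794921875) ((178.34059143066406, 228.8925018310547), (60.01392364501953, 67.58456420898438), 124.28974914550781)
(array([0.45339369, 0.37628335, 0.01214321]), np.float64(2.8192117987316857e-05)) [[0.45431458 0.37505804 0.014     ]] [[0.45383433 0.37550904 0.014     ]]
```

```bash
python3 - <<'E'
from m import *
tp=np.array(sense()['tcp_pos'])
for n in ("side","scene"):
    p,d,K,T=look(n);P=cloud(d,K,T);h=cv2.cvtColor(p,cv2.COLOR_RGB2HSV)
    m=(np.hypot(P[...,0]-tp[0],P[...,1]-tp[1])<.04)&(P[...,2]>.08)&(P[...,2]<.20)
    g=m&(h[...,1]>100)
    for k,mm in (("all",m),("gold",g)):
        if mm.sum()>5: print(n,k,mm.sum(),P[mm].min(0).round(4),P[mm].max(0).round(4))
E
```

```text
side all 483 [0.4368 0.3356 0.1243] [0.4692 0.4132 0.1997]
side gold 141 [0.4368 0.3497 0.1243] [0.4692 0.4132 0.1909]
scene all 661 [0.4336 0.3366 0.123 ] [0.4643 0.4132 0.1999]
scene gold 355 [0.4347 0.3428 0.123 ] [0.4643 0.4126 0.1986]
```

```bash
python3 -m handwheel '[[[0.04,-0.03,0.8,0],[0,0,0.9,0],[0,0,0.9,0],[0,0,0.8,0],[0,0,0.5,0],[0,0,0.3,0],[0,0,0,0],[0,0,0,0]]]' && python3 -m handwheel '[[[0,0,0.1,0],[0,0,0.06,0],[0,0,0,0],[0,0,0,0]]]'
```

```text
t: 13.9
tcp_pos: [0.4541, 0.3762, 0.0008]
tool_rot: [1.0, 0.0, 0.001, -0.0]
force: [-0.1, 0.1, -1.5]
finger_gap: 0.375
gripper_force: 30.0
t: 14.4
tcp_pos: [0.4535, 0.376, -0.0038]
tool_rot: [1.0, 0.0, 0.0, -0.0]
force: [0.2, 0.3, -1.7]
finger_gap: 0.375
gripper_force: 30.0
```

```bash
python3 -m handwheel '[[[0,0,0.05,0],[0,0,0,0],[0,0,0,0]]]' && python3 -m handwheel '[[[0,0,0,0],[0,0,0,0],[0,0,0,0]]]' 50 && python3 -m handwheel '[[[0,0,-0.3,0],[0,0,-1,0],[0,0,-1,0],[0,0,-1,0],[0.6,1,-1,0],[0.6,1,-0.5,0],[0.6,1,0,0],[0.6,1,0,0],[0.6,1,0,0],[0,1,0,0],[0,1,0,0],[0,0.6,0,0],[0,0,0,0],[0,0,0,0]]]' 80
python3 - <<'E'
from m import *
p,d,K,T=look("wrist");np.savez("w5.npz",p=p,d=d,K=K,T=T);cv2.imwrite("pics/w5.png",p[:,:,::-1]);print(T[:3,3],sense()['tcp_pos'])
E
```

```text
t: 14.78
tcp_pos: [0.4536, 0.3761, -0.005]
tool_rot: [1.0, 0.0, 0.0, -0.0]
force: [0.3, 0.2, -0.2]
finger_gap: 0.369
gripper_force: 30.1
t: 15.15
tcp_pos: [0.4536, 0.376, -0.005]
tool_rot: [1.0, 0.0, 0.0, -0.0]
force: [0.3, 0.5, 0.0]
finger_gap: 0.583
gripper_force: 0.0
t: 16.9
tcp_pos: [0.5287, 0.1866, 0.1151]
tool_rot: [1.0, 0.0, 0.0, -0.0]
force: [-0.6, 0.6, -0.3]
finger_gap: 0.934
gripper_force: 0.0
[0.59711784 0.18674658 0.2844547 ] [0.52865325 0.18680916 0.11507203]
```

View pics/w5.png

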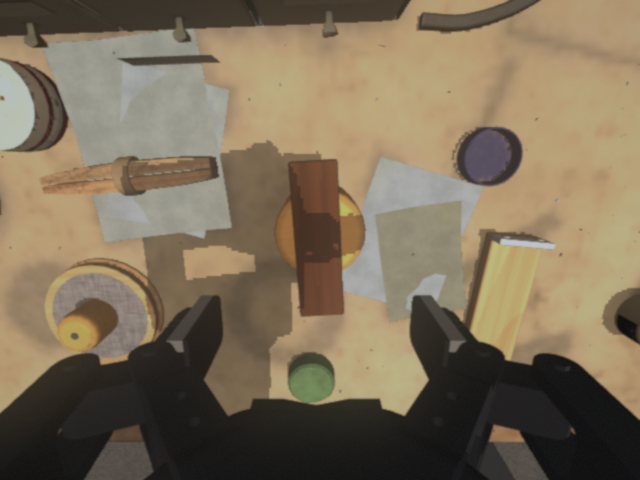

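The small cup stands on the stand at (78,332), and the long slat is fully visible from (314,160) to (322,314) on the large cup. I measure the slat, the large cup and the small cup's landing place.

```bash
python3 - <<'E'
from m import *
h,d,K,T=load("w5.npz");h1,d1,K1,T1=load("w1.npz");P=cloud(d,K,T)
slat=([3,90,20],[16,255,160])
def rect(h,K,T,b,z):
    c=blob(h,b,*slat);X=cast(c[:,0],z,K,T)[:,:2].astype(np.float32);r=cv2.minAreaRect(X);return c,r
c,r=rect(h,K,T,(285,152,347,320),.060);print("long",r)
print("long z",np.nanmedian(P[170:300,305:325,2]).round(4))
# slat corners triangulated w5/w1 : end midpoints via extreme edges
c1=blob(h1,(95,105,150,215),*slat)
def ends(c):
    b=cv2.boxPoints(cv2.minAreaRect(c));b=b[np.argsort(b[:,1])];return b[:2].mean(0),b[2:].mean(0)
for a,b in zip(ends(c),ends(c1)): print("tri end",tri(a,K,T,b,K1,T1))
# edge angle by line fit to left & right contour edges at the plane
X=cast(c[:,0],.060,K,T)[:,:2]
for s in (-1,1):
    m=(np.abs(X[:,0]-r[0][0])<.04)&(np.sign(X[:,1]-r[0][1])==s);k=np.polyfit(X[m,0],X[m,1],1);print("edge ang",np.degrees(np.arctan(k[0])).round(2),"y at ctr x",np.polyval(k,r[0][0]).round(4))
# small cup and large cup top bands
for k,z,(x,y),t in (("small",.046,(.4536,.376),.004),("large",.052,(.535,.17),.003)):
    m=(np.abs(P[...,2]-z)<t)&(np.hypot(P[...,0]-x,P[...,1]-y)<.045)&(h[...,0]>=15)
    cc=max(cv2.findContours(m.astype(np.uint8),0,1)[0],key=cv2.contourArea)
    pts=np.argwhere(m)[:,::-1];Q=cast(pts,z,K,T)[:,:2].astype(np.float32);print(k,cv2.minEnclosingCircle(Q),np.nanmedian(P[m][:,2]))
E
```

```text
long ((0.5332502722740173, 0.18710939586162567), (0.11055290699005127, 0.04197648912668228), 0.09039042145013809)
long z 0.0599
tri end (array([0.58894193, 0.18698089, 0.05938578]), np.float64(0.0008926612822790967))
tri end (array([0.47354689, 0.18618396, 0.0487074 ]), np.float64(0.003191932124174884))
edge ang 1.39 y at ctr x 0.1689
edge ang 5.05 y at ctr x 0.2049
small ((0.4554136097431183, 0.3730613589286804), 0.016620952636003494) 0.0453835471121484
large ((0.5372172594070435, 0.184223935008049), 0.031241390854120255) 0.051602787132027955
```

```bash
python3 - <<'E'
from m import *
for n in ("w5.npz","w1.npz","w2.npz"):
    h,d,K,T=load(n);P=cloud(d,K,T)
    def band(z0,z1,x,y,r,z):
        m=(P[...,2]>z0)&(P[...,2]<z1)&(np.hypot(P[...,0]-x,P[...,1]-y)<r)
        return cast(np.argwhere(m)[:,::-1],z,K,T)[:,:2].astype(np.float32)
    X=band(.0565,.064,.533,.185,.075,.060)
    r=cv2.minAreaRect(X);print(n,"long",np.round(r[0],4),np.round(r[1],4),round(r[2],2),X.mean(0).round(4))
    e=[]
    for x0 in np.arange(r[0][0]-.04,r[0][0]+.041,.008):
        s=X[np.abs(X[:,0]-x0)<.003]
        if len(s)>3: e.append((x0,s[:,1].min(),s[:,1].max()))
    e=np.array(e);print("  edges ang",[np.degrees(np.arctan(np.polyfit(e[:,0],e[:,i],1)[0])).round(2) for i in(1,2)],"mid",e[:,1:].mean().round(4),"w",(e[:,2]-e[:,1]).mean().round(4))
    if n=="w1.npz":
        X=band(.0465,.054,.558,-.152,.06,.050);r=cv2.minAreaRect(X);print("short",np.round(r[0],4),np.round(r[1],4),round(r[2],2),X.mean(0).round(4))
    if n=="w5.npz":
        X=band(.044,.049,.4536,.376,.03,.046);print("small top",cv2.minEnclosingCircle(X),X.mean(0))
        X=band(.0495,.0535,.535,.17,.045,.052);print("large top",cv2.minEnclosingCircle(X),X.min(0),X.max(0))
E
```

```text
w5.npz long [0.5333 0.186 ] [0.1095 0.0318] 3.56 [0.5367 0.1862]
  edges ang [np.float64(3.42), np.float64(3.44)] mid 0.1861 w 0.0315
small top ((0.454853355884552, 0.373625248670578), 0.015602992847561836) [0.45448315 0.37466627]
large top ((0.5371719598770142, 0.18422971665859222), 0.03120500221848488) [0.5112216  0.15320626] [0.56452274 0.21473466]
w1.npz long [0.5327 0.1847] [0.1095 0.0338] 3.53 [0.5379 0.1844]
  edges ang [np.float64(3.04), np.float64(8.9)] mid 0.1811 w 0.0254
short [ 0.5584 -0.1529] [0.0856 0.0323] 7.9 [ 0.5596 -0.1528]
w2.npz long [0.5329 0.1863] [0.1095 0.0318] 3.56 [0.5391 0.1871]
  edges ang [np.float64(-0.7), np.float64(3.52)] mid 0.1893 w 0.0254
```

```bash
cat > tip.py <<'E'
from m import *
tp=np.array(sense()['tcp_pos']);lo=tp[2]+.01
for n in ("side","scene"):
    p,d,K,T=look(n);P=cloud(d,K,T);h=cv2.cvtColor(p,cv2.COLOR_RGB2HSV)
    m=(np.hypot(P[...,0]-tp[0],P[...,1]-tp[1])<.06)&(P[...,2]>lo)&(P[...,2]<lo+.1)
    z=np.sort(P[m][:,2]);print(n,"lowest",(z[:12:3]-tp[2]).round(4))
E
python3 -m handwheel '[[[0.18,0,0.4,-0.58],[0,0,0.4,0],[0,0,0.4,0],[0,0,0,0],[0,0,0,0],[0,0,0,0]]]' 42
python3 tip.py
```

```text
t: 17.7
tcp_pos: [0.5334, 0.1861, 0.0853]
tool_rot: [1.0, 0.03, 0.0, -0.0]
force: [0.3, -0.2, 0.6]
finger_gap: 0.489
gripper_force: 0.0
side lowest [0.0289 0.0291 0.0294 0.0297]
scene lowest [0.0277 0.0284 0.0293 0.0295]
```

```bash
python3 -m handwheel '[[[0,0,0.8,0],[0,0,0.8,0],[0,0,0.5,0],[0,0,0.2,0],[0,0,0,0],[0,0,0,0]]]' && python3 -m handwheel '[[[0,0,0,0],[0,0,0,0],[0,0,0,0],[0,0,0,0],[0,0,0,0]]]' 20 30
```

```text
t: 18.55
tcp_pos: [0.5336, 0.1861, 0.028]
tool_rot: [1.0, 0.03, 0.001, -0.0]
force: [0.2, -0.1, -0.1]
finger_gap: 0.491
gripper_force: 0.0
t: 19.18
tcp_pos: [0.5337, 0.1861, 0.0282]
tool_rot: [1.0, 0.03, 0.001, -0.0]
force: [-0.7, -0.2, 5.7]
finger_gap: 0.363
gripper_force: 30.1
```

```bash
python3 -m handwheel '[[[0,0,-0.3,0],[0,0,-0.7,0.71],[0,0,-0.7,0.71],[-0.3,0.8,0,0],[-0.3,0.8,0,0],[-0.3,0.8,0,0],[-0.3,0.8,0,0],[-0.3,0.8,0,0],[-0.3,0.8,0,0],[-0.3,0.8,0,0],[-0.35,1,0,0],[0,0,0,0],[0,0,0,0]]]'
python3 - <<'E'
from m import *
p,d,K,T=look("wrist");np.savez("w6.npz",p=p,d=d,K=K,T=T);cv2.imwrite("pics/w6.png",p[:,:,::-1])
s=sense();tp=np.array(s['tcp_pos']);print(tp)
for n in ("side","scene"):
    p,d,K,T=look(n);P=cloud(d,K,T);h=cv2.cvtColor(p,cv2.COLOR_RGB2HSV)
    m=(np.hypot(P[...,0]-tp[0],P[...,1]-tp[1])<.09)&(np.abs(P[...,2]-tp[2]-.026)<.012)&(h[...,0]<17)&(h[...,1]>110)
    z=np.sort(P[m][:,2]);print(n,m.sum(),"z",z[[3,-3]]-tp[2]); r=cv2.minAreaRect(P[m][:,:2].astype(np.float32));print(r)
    m=(np.abs(P[...,2]-.026)<.002)&(np.hypot(P[...,0]-.458,P[...,1]-.027)<.08)
    for x in (.392,.523):
        q=P[m&(np.abs(P[...,0]-x)<.012)]
        if len(q)>5:print(" stop",x,q.min(0).round(4),q.max(0).round(4))
E
```

```text
t: 20.8
tcp_pos: [0.4577, 0.0268, 0.0699]
tool_rot: [0.999, -0.044, 0.0, -0.0]
force: [-0.1, 0.1, -0.9]
finger_gap: 0.357
gripper_force: 29.9
[0.45793245 0.02712388 0.06991936]
side 689 z [0.02400596 0.03358464]
((0.45818260312080383, 0.025509607046842575), (0.03499700129032135, 0.10980438441038132), 84.6694107055664)
 stop 0.392 [0.3892 0.01   0.0247] [0.3966 0.0544 0.0275]
 stop 0.523 [ 0.5195 -0.0039  0.0242] [0.5276 0.0419 0.0273]
scene 475 z [0.02479808 0.03718314]
((0.45754751563072205, 0.021872445940971375), (0.04530053958296776, 0.11221899837255478), 86.24942016601562)
 stop 0.392 [0.3884 0.0109 0.024 ] [0.3969 0.0527 0.0266]
 stop 0.523 [0.5181 0.0007 0.0241] [0.526  0.0411 0.0275]
```

View pics/w6.png

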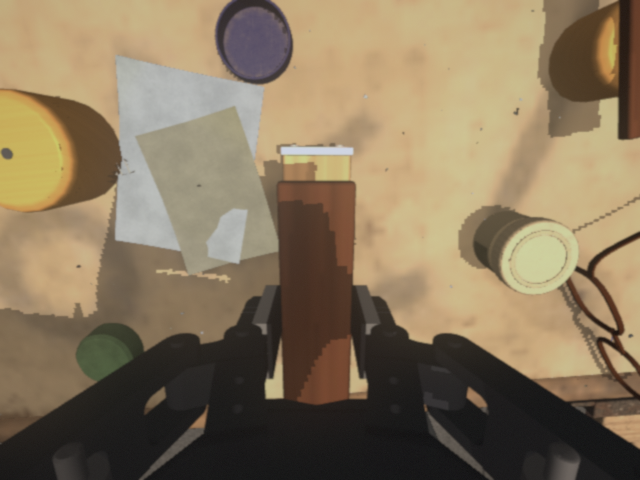

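The slat is lined up with the cradle: its edges are at u 278–355, and the far stop spans 281–353 at v 150. I lower it.

```bash
python3 -m handwheel '[[[0,0,0.8,0],[0,0,0.9,0],[0,0,0.7,0],[0,0,0.5,0],[0,0,0.15,0],[0,0,0,0],[0,0,0,0]]]' && python3 -m handwheel '[[[0,0,0.08,0],[0,0,0,0],[0,0,0,0]]]'
```

```text
t: 21.82
tcp_pos: [0.458, 0.027, -0.0058]
tool_rot: [0.999, -0.044, 0.001, 0.0]
force: [0.7, -0.0, -0.5]
finger_gap: 0.359
gripper_force: 29.9
t: 22.2
tcp_pos: [0.4577, 0.027, -0.0082]
tool_rot: [0.999, -0.044, 0.0, 0.0]
force: [0.1, -0.2, -1.2]
finger_gap: 0.364
gripper_force: 29.9
```

```bash
python3 -m handwheel '[[[0,0,0.06,0],[0,0,0,0],[0,0,0,0]]]' && python3 -m handwheel '[[[0,0,0,0],[0,0,0,0],[0,0,0,0]]]' 45 && python3 -m handwheel '[[[0,0,-0.3,0],[0,0,-1,0],[0,0,-0.9,-0.7],[0,0,-0.9,-0.7],[0,0,-0.9,-0.77],[0.38,0.96,0,0],[0.38,0.96,0,0],[0.38,0.96,0,0],[0.38,0.96,0,0],[0.38,0.96,0,0],[0.38,0.96,0,0],[0.38,0.96,0,0],[0.34,0.96,0,0],[0,0,0,0],[0,0,0,0]]]'
python3 - <<'E'
from m import *
p,d,K,T=look("wrist");np.savez("w7.npz",p=p,d=d,K=K,T=T);cv2.imwrite("pics/w7.png",p[:,:,::-1]);print(sense()['tcp_pos'])
P=cloud(d,K,T);h=cv2.cvtColor(p,cv2.COLOR_RGB2HSV)
def band(z0,z1,x,y,r,z):
    m=(P[...,2]>z0)&(P[...,2]<z1)&(np.hypot(P[...,0]-x,P[...,1]-y)<r)
    return cast(np.argwhere(m)[:,::-1],z,K,T)[:,:2].astype(np.float32),np.nanmedian(P[m][:,2]) if m.any() else 0
X,z=band(.0465,.054,.558,-.152,.065,.050);r=cv2.minAreaRect(X);print("short",r,z)
X,z=band(.039,.0435,.558,-.145,.04,.042);print("med",cv2.minEnclosingCircle(X),z)
q,d,K,T=look("side");P=cloud(d,K,T);h=cv2.cvtColor(q,cv2.COLOR_RGB2HSV)
m=(np.hypot(P[...,0]-.458,P[...,1]-.027)<.07)&(np.abs(P[...,2]-.022)<.003)&(h[...,0]<17)&(h[...,1]>100)
print("long in cradle",cv2.minAreaRect(P[m][:,:2].astype(np.float32)),np.nanmedian(P[m][:,2]))
E
```

```text
t: 22.58
tcp_pos: [0.4577, 0.027, -0.0098]
tool_rot: [0.999, -0.044, 0.0, 0.0]
force: [0.4, -0.1, 0.1]
finger_gap: 0.36
gripper_force: 29.9
t: 22.95
tcp_pos: [0.4576, 0.027, -0.0099]
tool_rot: [0.999, -0.044, -0.0, -0.0]
force: [-0.1, -0.0, -0.3]
finger_gap: 0.528
gripper_force: 0.0
t: 24.82
tcp_pos: [0.5576, -0.1521, 0.0897]
tool_rot: [0.998, 0.07, -0.001, -0.001]
force: [-0.7, 0.3, 0.6]
finger_gap: 0.525
gripper_force: 0.0
[ 0.55747922 -0.15179481  0.08980648]
short ((0.5591535568237305, -0.1537562906742096), (0.08512982726097107, 0.03175410255789757), 7.8960862159729) 0.04987022167620994
med ((0.5630931854248047, -0.15361431241035461), 0.023456459864974022) 0.041042263798933526
long in cradle ((0.4577538073062897, 0.024171678349375725), (0.03660636395215988, 0.10946586728096008), 82.34335327148438) 0.021919087766746864
```

View pics/w7.png

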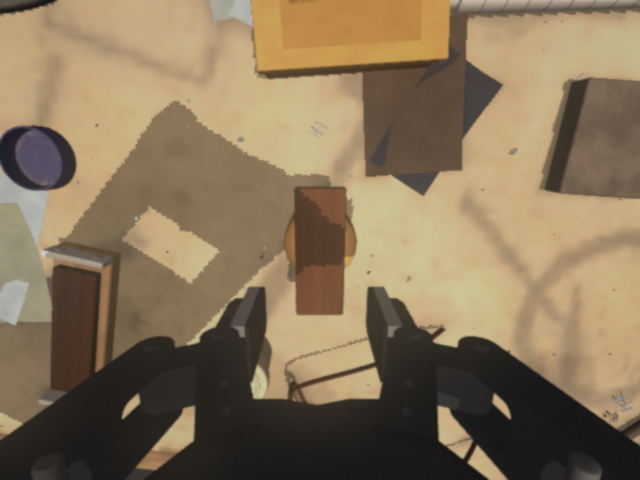

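The short slat lies from (320,187) to (320,314), parallel to the tool. In the cradle the long slat lies between its stops, at (78,325). I descend and grip the short one.

```bash
python3 -m handwheel '[[[0.05,0.07,0.8,0],[0,0,0.9,0],[0,0,0.7,0],[0,0,0.4,0],[0,0,0.09,0],[0,0,0,0],[0,0,0,0]]]' && python3 -m handwheel '[[[0,0,0,0],[0,0,0,0],[0,0,0,0],[0,0,0,0],[0,0,0,0]]]' 20 30
```

```text
t: 25.8
tcp_pos: [0.5605, -0.1545, 0.0185]
tool_rot: [0.998, 0.07, 0.001, 0.0]
force: [-0.0, 0.7, 0.2]
finger_gap: 0.531
gripper_force: 0.0
t: 26.42
tcp_pos: [0.5605, -0.1545, 0.0187]
tool_rot: [0.998, 0.07, 0.0, 0.0]
force: [-0.3, 0.3, 5.7]
finger_gap: 0.361
gripper_force: 29.9
```

```bash
python3 -m handwheel '[[[0,0,-0.3,0],[0,0,-0.7,0.7],[0,0,-0.7,0.7],[0,0,-0.7,0.77],[-0.586,-0.859,0,0],[-0.586,-0.859,0,0],[-0.586,-0.859,0,0],[-0.586,-0.859,0,0],[-0.586,-0.859,0,0],[-0.586,-0.859,0,0],[-0.586,-0.859,0,0],[-0.586,-0.859,0,0],[0,0,0,0],[0,0,0,0]]]'
python3 - <<'E'
from m import *
p,d,K,T=look("wrist");cv2.imwrite("pics/w8.png",p[:,:,::-1]);s=sense();tp=s['tcp_pos'];print(tp,np.degrees(2*np.arctan2(s['tool_rot'][1],s['tool_rot'][0])))
P=cloud(d,K,T);h=cv2.cvtColor(p,cv2.COLOR_RGB2HSV);br=(h[...,0]<17)&(h[...,1]>90)
for k,z in (("short",tp[2]+.0313),("long",.022)):
    m=br&(np.abs(P[...,2]-z)<.003)&(np.hypot(P[...,0]-.458,P[...,1]-.027)<.08)
    X=cast(np.argwhere(m)[:,::-1],z,K,T);m2=X[:,0]>X[:,0].max()-.02;print(k,"far end x",np.sort(X[:,0])[-5],"y range of far end",np.percentile(X[m2,1],[2,98]),np.nanmedian(P[m][:,2]))
E
```

```text
t: 28.18
tcp_pos: [0.4593, 0.0269, 0.0781]
tool_rot: [0.999, -0.044, 0.001, 0.0]
force: [-0.3, 0.2, 0.1]
finger_gap: 0.362
gripper_force: 29.8
[0.4595309  0.02658142 0.07809051] -5.046762373452043
short far end x 0.5013882714705871 y range of far end [0.00914559 0.03896685] 0.10929471259452217
long far end x 0.5124190767068241 y range of far end [0.00847184 0.03856218] 0.021782598867944314
```

View pics/w8.png

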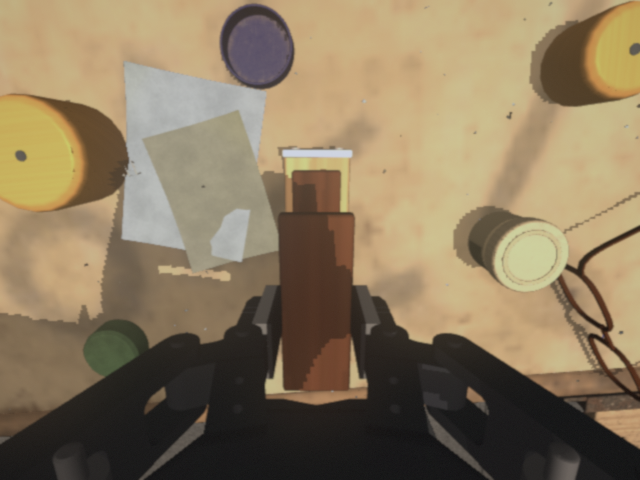

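The short slat (far edge at v 213, u 279–354) is square over the long one (far edge v 170, u 291–341). I lower it.

```bash
python3 -m handwheel '[[[-0.04,0,0.8,0],[0,0,0.9,0],[0,0,0.7,0],[0,0,0.5,0],[0,0,0.15,0],[0,0,0,0],[0,0,0,0]]]' && python3 -m handwheel '[[[0,0,0.05,0],[0,0,0,0],[0,0,0,0]]]'
```

```text
t: 29.1
tcp_pos: [0.4578, 0.0271, 0.0021]
tool_rot: [0.999, -0.044, 0.001, 0.0]
force: [-0.2, -0.4, -0.8]
finger_gap: 0.358
gripper_force: 29.8
t: 29.48
tcp_pos: [0.4574, 0.0273, 0.0006]
tool_rot: [0.999, -0.044, 0.0, 0.0]
force: [0.2, -0.3, -0.9]
finger_gap: 0.361
gripper_force: 29.8
```

```bash
python3 -m handwheel '[[[0,0,0.07,0],[0,0,0,0],[0,0,0,0]]]' && python3 -m handwheel '[[[0,0,0,0],[0,0,0,0],[0,0,0,0]]]' 45 && python3 -m handwheel '[[[0,0,-0.3,0],[0,0,-1,0],[0,0,-0.8,-0.28],[0,0,-0.8,-0.28],[0,0,-0.8,-0.28],[0.525,0.886,0,0],[0.525,0.886,0,0],[0.525,0.886,0,0],[0.525,0.886,0,0],[0.525,0.886,0,0],[0.525,0.886,0,0],[0.525,0.886,0,0],[0.525,0.886,0,0],[0,0,0,0],[0,0,0,0]]]' 75
cat > cup.py <<'E'
from m import *
import sys
x,y,z,r=map(float,sys.argv[1:5]);p,d,K,T=look("wrist");s=sense();print("tcp",s['tcp_pos'])
P=cloud(d,K,T);m=(np.abs(P[...,2]-z)<.0025)&(np.hypot(P[...,0]-x,P[...,1]-y)<r)
X=cast(np.argwhere(m)[:,::-1],z,K,T)[:,:2].astype(np.float32);print(cv2.minEnclosingCircle(X),X.min(0),X.max(0),np.nanmedian(P[m][:,2]))
cv2.imwrite(sys.argv[5],p[:,:,::-1])
E
python3 cup.py .562 -.15 .042 .045 pics/w9.png
python3 - <<'E'
from m import *
p,d,K,T=look("side");P=cloud(d,K,T);m=np.hypot(P[...,0]-.457,P[...,1]-.027)<.075
for z in (.022,.030):
    k=m&(np.abs(P[...,2]-z)<.0025);X=cast(np.argwhere(k)[:,::-1],z,K,T)[:,:2];h=cv2.cvtColor(p,cv2.COLOR_RGB2HSV)[k];X=X[(h[:,0]<17)&(h[:,1]>100)].astype(np.float32);print(z,len(X),cv2.minAreaRect(X))
p,d,K,T=look("scene");P=cloud(d,K,T);m=np.hypot(P[...,0]-.457,P[...,1]-.027)<.04
k=m&(np.abs(P[...,2]-.030)<.004);h=cv2.cvtColor(p,cv2.COLOR_RGB2HSV)
X=cast(np.argwhere(k&(h[...,0]<17)&(h[...,1]>100))[:,::-1],.030,K,T)[:,:2].astype(np.float32);print(len(X),cv2.minAreaRect(X))
E
```

```text
t: 29.85
tcp_pos: [0.4575, 0.0272, -0.0014]
tool_rot: [0.999, -0.044, 0.0, 0.0]
force: [0.4, 0.1, -0.8]
finger_gap: 0.357
gripper_force: 29.8
t: 30.22
tcp_pos: [0.4573, 0.0272, -0.0013]
tool_rot: [0.999, -0.044, -0.0, 0.0]
force: [0.2, -0.0, -0.2]
finger_gap: 0.527
gripper_force: 0.0
t: 32.1
tcp_pos: [0.5613, -0.1492, 0.0909]
tool_rot: [1.0, -0.0, -0.001, -0.001]
force: [-1.3, 0.7, -0.5]
finger_gap: 0.877
gripper_force: 0.0
tcp [ 0.56119151 -0.14890676  0.09089285]
((0.5630657076835632, -0.15373778343200684), 0.023512404412031174) [ 0.5402102  -0.17698123] [ 0.5860562  -0.13049433] 0.041697097911444575
0.022 305 ((0.4573531448841095, 0.023239992558956146), (0.0380331426858902, 0.10938575118780136), 83.87799072265625)
0.03 526 ((0.4557431936264038, 0.023455526679754257), (0.03744656220078468, 0.08578191697597504), 84.3115463256836)
410 ((0.4554840922355652, 0.02429715171456337), (0.03350858390331268, 0.08107112348079681), 84.0144271850586)
```

```bash
python3 tip.py; python3 -m handwheel '[[[0.075,0.19,0.6,0],[0,0,0.8,0],[0,0,0.8,0],[0,0,0.8,0],[0,0,0.5,0],[0,0,0,0],[0,0,0,0]]]' && python3 tip.py && python3 cup.py .563 -.1537 .042 .045 pics/w10.png
```

```text
side lowest [0.0359 0.0365 0.0367 0.0368]
scene lowest [0.0352 0.0361 0.0366 0.0377]
t: 33.22
tcp_pos: [0.5647, -0.1549, 0.004]
tool_rot: [1.0, 0.0, 0.0, 0.0]
force: [-0.1, -0.5, 0.7]
finger_gap: 0.88
gripper_force: 0.0
side lowest [0.01   0.0101 0.0101 0.0102]
scene lowest [0.0103 0.0104 0.0105 0.0107]
tcp [ 0.56486048 -0.15494631  0.0044481 ]
((0.562653660774231, -0.15193066000938416), 0.04270840063691139) [ 0.54080665 -0.1931925 ] [ 0.58673346 -0.11071581] 0.041742973258593316
```

View pics/w10.png

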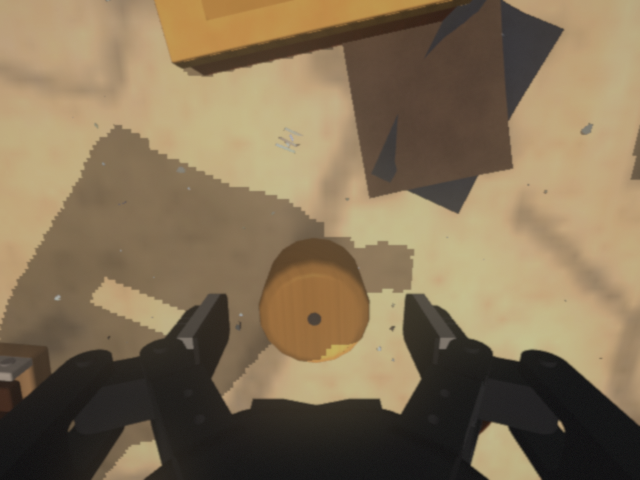

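The medium cup (315,315) is centred between the pads (225 and 407). I lower and grip.

```bash
python3 -m handwheel '[[[-0.07,-0.05,0.4,0],[0,0,0.4,0],[0,0,0,0],[0,0,0,0]]]' && python3 -m handwheel '[[[0,0,0,0],[0,0,0,0],[0,0,0,0],[0,0,0,0],[0,0,0,0]]]' 35 40
```

```text
t: 33.88
tcp_pos: [0.5625, -0.1534, -0.0166]
tool_rot: [1.0, 0.0, -0.0, -0.0]
force: [0.7, -0.6, 0.5]
finger_gap: 0.877
gripper_force: 0.0
t: 34.5
tcp_pos: [0.5628, -0.1538, -0.0157]
tool_rot: [1.0, 0.0, 0.0, 0.0]
force: [-1.3, -1.5, 6.4]
finger_gap: 0.573
gripper_force: 41.5
```

```bash
python3 -m handwheel '[[[0,0,-0.3,0],[0,0,-0.9,0],[0,0,-1,0],[-0.3,-0.96,-1,0],[-0.3,-0.96,-0.4,0],[-0.3,-0.96,0,0],[-0.3,-0.96,0,0],[-0.3,-0.96,0,0],[-0.3,-0.96,0,0],[-0.3,-0.96,0,0],[-0.3,-0.96,0,0],[-0.3,-0.96,0,0],[-0.3,-0.96,0,0],[-0.3,-0.96,0,0],[-0.3,-0.96,0,0],[-0.3,-0.96,0,0],[-0.3,-0.96,0,0],[-0.3,-0.96,0,0],[-0.3,-0.96,0,0]]]' && python3 -m handwheel '[[[-0.3,-0.96,0,0],[-0.3,-0.96,0,0],[-0.3,-0.96,0,0],[-0.3,-0.96,0,0],[-0.3,-0.96,0,0],[-0.2,-0.96,0,0],[0,0,0,0],[0,0,0,0]]]'; python3 cup.py .4545 .375 .046 .025 pics/w11.png
python3 - <<'E'
from m import *
tp=np.array(sense()['tcp_pos'])
for n in ("side","scene"):
    p,d,K,T=look(n);P=cloud(d,K,T)
    for k,z,x,y,r in (("small top",.046,.4545,.375,.022),):
        m=(np.abs(P[...,2]-z)<.003)&(np.hypot(P[...,0]-x,P[...,1]-y)<r)
        X=cast(np.argwhere(m)[:,::-1],z,K,T)[:,:2].astype(np.float32)
        if len(X)>5: print(n,k,len(X),cv2.minEnclosingCircle(X),X.min(0),X.max(0))
    m=(np.hypot(P[...,0]-tp[0],P[...,1]-tp[1])<.035)&(P[...,2]>tp[2])&(P[...,2]<tp[2]+.03);q=P[m]
    if len(q):print(n,"held",len(q),q.min(0).round(4),q.max(0).round(4),q[:,2].min()-tp[2])
E
```

```text
t: 36.88
tcp_pos: [0.4403, 0.2318, 0.0725]
tool_rot: [1.0, 0.0, -0.001, 0.0]
force: [0.1, -0.5, -3.2]
finger_gap: 0.57
gripper_force: 42.2
t: 37.88
tcp_pos: [0.3985, 0.374, 0.0727]
tool_rot: [1.0, 0.001, -0.001, 0.001]
force: [0.3, 0.0, -1.9]
finger_gap: 0.568
gripper_force: 42.2
tcp [0.39895442 0.37374794 0.07295619]
((0.4533478319644928, 0.3762020766735077), 0.015481612645089626) [0.4387511 0.3611532] [0.46839374 0.3913763 ] 0.045556955611363484
side small top 68 ((0.45343172550201416, 0.3683552145957947), 0.019671326503157616) [0.43857476 0.3488651 ] [0.46837473 0.3878453 ]
side held 159 [0.3751 0.3443 0.089 ] [0.4237 0.3732 0.1029] 0.016089132878508078
scene small top 57 ((0.45054179430007935, 0.3709734380245209), 0.015505865216255188) [0.43782774 0.3567065 ] [0.46323496 0.3858734 ]
scene held 138 [0.3726 0.3424 0.0875] [0.4122 0.3897 0.1029] 0.014513253764727757
```

View pics/w11.png

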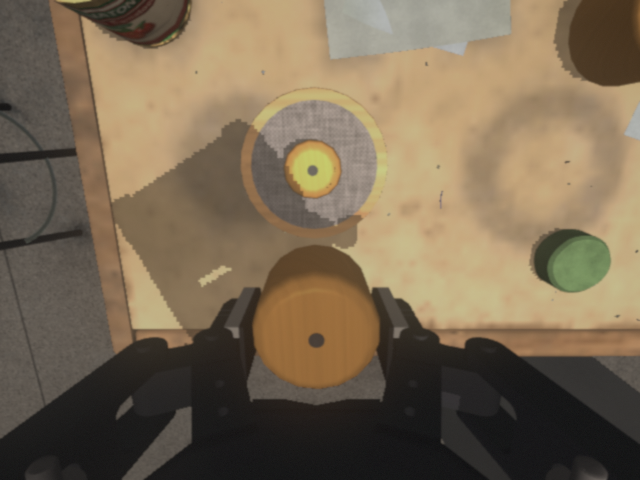

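The stand is at (313,163) with the small cup centred on it at (313,170), and the held medium cup's centre dot is at (316,340), on the tool axis within 0.5 mm. I move over and lower to just above the small cup.

```bash
python3 -m handwheel '[[[0.55,-0.05,0,0],[0.55,-0.04,0,0],[0.55,0,0,0],[0.55,0,0,0],[0,0,0.7,0],[0,0,0.5,0],[0,0,0.2,0],[0,0,0,0],[0,0,0,0]]]' && python3 -c "
from h import *
for i in range(3): print(sense()['tcp_pos']); snapshot('side')"
```

```text
t: 39.15
tcp_pos: [0.4549, 0.3771, 0.0389]
tool_rot: [1.0, 0.0, 0.0, -0.0]
force: [-0.5, 0.3, -1.5]
finger_gap: 0.568
gripper_force: 42.2
[0.45493123 0.37705444 0.03888522]
[0.45508971 0.37709059 0.03905839]
[0.45516864 0.37709347 0.03916634]
```

```bash
python3 -m handwheel '[[[-0.05,0.035,0,0],[0,0,0.3,0],[0,0,0.3,0],[0,0,0.4,0],[0,0,0.3,0],[0,0,0.2,0],[0,0,0,0],[0,0,0,0]]]' && python3 -m handwheel '[[[0,0,0.06,0],[0,0,0,0],[0,0,0,0]]]'
```

```text
t: 40.3
tcp_pos: [0.4539, 0.376, 0.0013]
tool_rot: [1.0, 0.0, 0.0, -0.0]
force: [0.6, 0.6, -2.1]
finger_gap: 0.568
gripper_force: 42.2
t: 40.67
tcp_pos: [0.4537, 0.376, -0.0002]
tool_rot: [1.0, 0.0, 0.0, -0.0]
force: [0.2, 0.4, -3.6]
finger_gap: 0.567
gripper_force: 42.3
```

```bash
python3 -m handwheel '[[[0,0,0.05,0],[0,0,0,0],[0,0,0,0]]]' && python3 -m handwheel '[[[0,0,0,0],[0,0,0,0],[0,0,0,0],[0,0,0,0]]]' 70 && python3 -m handwheel '[[[0,0,-0.3,0],[0,0,-0.8,0],[0,0,-1,0],[0,0,-1,0],[0.42,0.96,-0.8,0],[0.42,0.96,0,0],[0.42,0.96,0,0],[0.42,0.96,0,0],[0.42,0.96,0,0],[0.42,0.96,0,0],[0.42,0.96,0,0],[0.42,0.96,0,0],[0,0,0,0],[0,0,0,0]]]' 85.4; python3 tip.py; python3 cup.py .5375 .184 .052 .045 pics/w12.png
```

```text
t: 41.05
tcp_pos: [0.4536, 0.3759, -0.0016]
tool_rot: [1.0, 0.0, -0.0, 0.0]
force: [0.1, -0.3, -2.9]
finger_gap: 0.573
gripper_force: 42.3
t: 41.55
tcp_pos: [0.4538, 0.376, -0.0014]
tool_rot: [1.0, 0.0, 0.0, -0.0]
force: [-0.2, 0.6, -0.7]
finger_gap: 0.818
gripper_force: 0.0
t: 43.3
tcp_pos: [0.5374, 0.1843, 0.0962]
tool_rot: [1.0, -0.0, -0.0, -0.0]
force: [0.1, -0.4, -0.6]
finger_gap: 0.998
gripper_force: 0.0
side lowest [0.0396 0.0404 0.0411 0.0415]
scene lowest [0.0381 0.0396 0.0401 0.0408]
tcp [0.53713777 0.18478453 0.09599567]
((0.5372931361198425, 0.18437518179416656), 0.031365636736154556) [0.5064864  0.15334156] [0.5680549  0.21538621] 0.051756266782802554
```

View pics/w12.png

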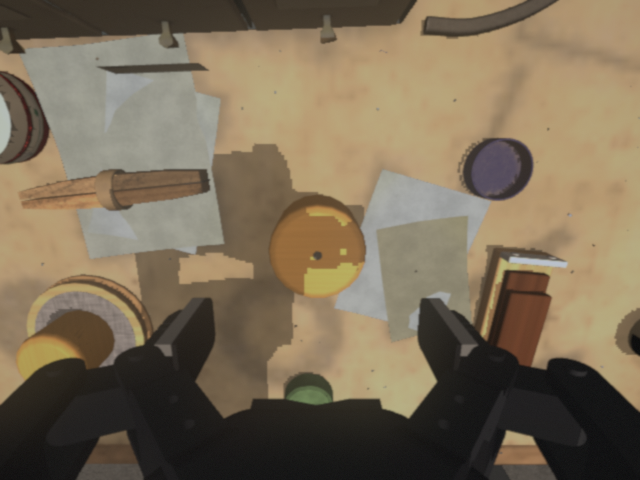

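The large cup (318,248) is centred between the open pads (210 and 425), the medium cup stands on the stand at (65,345), and both slats lie in the cradle at (525,310). I descend and grip.

```bash
python3 -m handwheel '[[[0,0,0.8,0],[0,0,0.9,0],[0,0,0.9,0],[0,0,0.8,0],[0,0,0.6,0],[0,0,0.3,0],[0,0,0,0],[0,0,0,0]]]' && python3 -m handwheel '[[[0,0,0.1,0],[0,0,0,0],[0,0,0,0],[0,0,0,0],[0,0,0,0]]]' 50 50
```

```text
t: 44.45
tcp_pos: [0.5382, 0.1841, -0.011]
tool_rot: [1.0, 0.0, 0.001, -0.0]
force: [-0.1, -0.0, 0.4]
finger_gap: 1.001
gripper_force: 0.0
t: 45.08
tcp_pos: [0.5383, 0.1839, -0.013]
tool_rot: [1.0, 0.0, 0.001, -0.0]
force: [-0.5, -1.2, 5.7]
finger_gap: 0.763
gripper_force: 54.9
```

```bash
python3 -m handwheel '[[[0,0,-0.3,0],[0,0,-0.9,0],[0,0,-1,0],[0,0,-1,0],[-0.74,-0.96,-0.4,0],[-0.74,-0.96,0,0],[-0.74,-0.96,0,0],[-0.74,-0.96,0,0],[-0.74,-0.96,0,0],[-0.74,-0.96,0,0],[-0.74,-0.96,0,0],[-0.74,-0.96,0,0],[0,0,0,0],[0,0,0,0]]]'; python3 cup.py .4535 .376 .056 .032 pics/w13.png
python3 - <<'E'
from m import *
img=cv2.imread("pics/w13.png");c=camera_params("wrist");K=np.array(c['mtx']);tp=np.array(sense()['tcp_pos'])
T=np.diag([1.,-1,-1,1]);T[:3,3]=tp;T=T@np.array(c['hand_eye'])
# centre dots: dark pixels on the cup tops
v=cv2.cvtColor(img,cv2.COLOR_BGR2HSV)[...,2].astype(np.float32)
for k,X,z in (("medium",[.4535,.376],.056),("large",tp[:2],tp[2]+.013+.052)):
    q=np.linalg.inv(T)@np.r_[X,z,1];u0=K[0,2]+K[0,0]*q[0]/-q[2];v0=K[1,2]-K[1,1]*q[1]/-q[2]
    u1,v1=int(u0),int(v0);w=v[v1-12:v1+13,u1-12:u1+13];t=np.argwhere(w<w.min()+20)[:,::-1].mean(0)+[u1-12,v1-12]
    print(k,"expected px",u0,v0,"dot",t,"->",cast(t,z,K,T))
for n in ("side","scene"):
    p,d,K,T=look(n);P=cloud(d,K,T);m=(np.hypot(P[...,0]-tp[0],P[...,1]-tp[1])<.042)&(P[...,2]>tp[2])&(P[...,2]<tp[2]+.03);q=P[m]
    if len(q):print(n,"held",len(q),q.min(0).round(4),q.max(0).round(4),q[:,2].min()-tp[2])
E
```

```text
t: 46.82
tcp_pos: [0.3895, 0.3755, 0.0757]
tool_rot: [1.0, 0.0, -0.0, 0.0]
force: [0.4, 0.2, -4.0]
finger_gap: 0.76
gripper_force: 57.2
tcp [0.38988311 0.37534517 0.07573784]
((0.45297515392303467, 0.3763136863708496), 0.023445378988981247) [0.43026972 0.35326603] [0.4762199 0.3991958] 0.05565615885245234
medium expected px 314.95047237387706 154.27725396602057 dot [315.22666667 154.49333333] -> [[0.45338835 0.37585253 0.056     ]]
large expected px 316.1685835411092 350.01084322171323 dot [315.94767442 354.75      ] -> [[0.3879979  0.37542004 0.14073784]]
side held 263 [0.3567 0.3382 0.0891] [0.4212 0.3816 0.1057] 0.01338323697901063
scene held 231 [0.3551 0.3409 0.0867] [0.4172 0.3904 0.1056] 0.01101014812878838
```

View pics/w13.png

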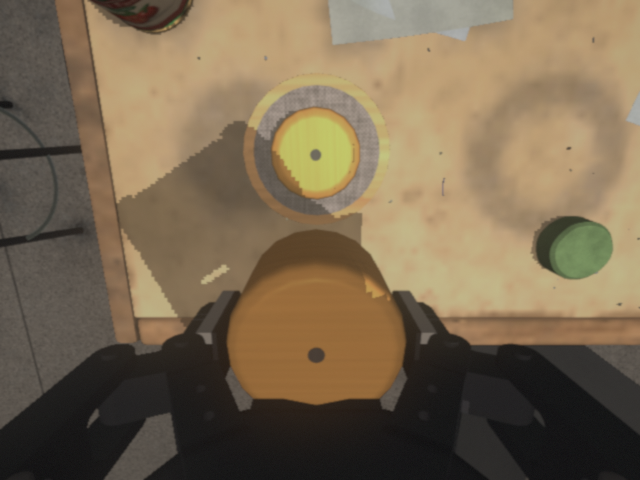

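The medium cup's dot is at (315,154), centred on the stand, and the held large cup's dot is at (316,355), about 1.5 mm behind the tool axis. I move over and lower to just above the medium cup.

```bash
python3 -m handwheel '[[[0.65,-0.02,0,0],[0.65,0,0,0],[0.65,0,0,0],[0.6,0,0,0],[0,0,0.5,0],[0,0,0.35,0],[0,0,0.15,0],[0,0,0,0],[0,0,0,0],[0,0,0,0]]]'
```

```text
t: 48.22
tcp_pos: [0.4536, 0.3767, 0.0513]
tool_rot: [1.0, 0.0, 0.0, -0.0]
force: [0.6, -0.2, -3.7]
finger_gap: 0.762
gripper_force: 57.2
```

```bash
python3 -m handwheel '[[[0.03,0.03,0,0],[0,0,0.3,0],[0,0,0.3,0],[0,0,0.4,0],[0,0,0.4,0],[0,0,0.3,0],[0,0,0.15,0],[0,0,0,0],[0,0,0,0]]]' && python3 -m handwheel '[[[0,0,0.06,0],[0,0,0,0],[0,0,0,0]]]'
```

```text
t: 49.35
tcp_pos: [0.4545, 0.3758, 0.0049]
tool_rot: [1.0, 0.0, 0.0, -0.0]
force: [-0.1, -0.9, -4.1]
finger_gap: 0.759
gripper_force: 57.2
t: 49.72
tcp_pos: [0.4542, 0.3757, 0.0033]
tool_rot: [1.0, 0.0, 0.0, -0.0]
force: [0.7, -0.8, -3.1]
finger_gap: 0.758
gripper_force: 57.2
```

```bash
python3 -m handwheel '[[[0,0,0.07,0],[0,0,0.03,0],[0,0,0,0],[0,0,0,0]]]'  && python3 -m handwheel '[[[0,0,0,0],[0,0,0,0],[0,0,0,0],[0,0,0,0]]]' 85.4 && python3 -m handwheel '[[[0,0,-0.3,0],[0,0,-0.8,0],[0,0,-1,0],[0,0,-1,0],[-0.6,0.3,-1,0],[-0.6,0.3,-1,0],[-0.6,0.3,-1,0],[-0.3,0.3,0,0],[0,0,0,0],[0,0,0,0]]]'; python3 cup.py .4535 .376 .066 .045 pics/w14.png
python3 - <<'E'
from m import *
p,d,K,T=look("side");cv2.imwrite("pics/s14.png",cv2.resize(p[180:400,200:500,::-1],None,fx=2.5,fy=2.5));print(sense()['force'])
E
```

```text
t: 50.22
tcp_pos: [0.4542, 0.3757, 0.0009]
tool_rot: [1.0, 0.0, 0.0, -0.0]
force: [-0.7, -0.5, 0.1]
finger_gap: 0.755
gripper_force: 57.5
t: 50.72
tcp_pos: [0.4543, 0.3757, 0.0007]
tool_rot: [1.0, 0.0, 0.0, -0.0]
force: [0.0, -0.8, 0.4]
finger_gap: 1.0
gripper_force: 0.0
t: 51.98
tcp_pos: [0.4018, 0.3456, 0.1524]
tool_rot: [1.0, -0.0, -0.0, 0.0]
force: [0.3, -0.4, 0.5]
finger_gap: 0.999
gripper_force: 0.0
tcp [0.40192777 0.34563825 0.15227858]
((0.4523013234138489, 0.3758604824542999), 0.03134142979979515) [0.42139342 0.34485954] [0.48300675 0.4068684 ] 0.06571759110460434
[-0.07080212  0.49416659 -0.64589912]
```

View pics/s14.png

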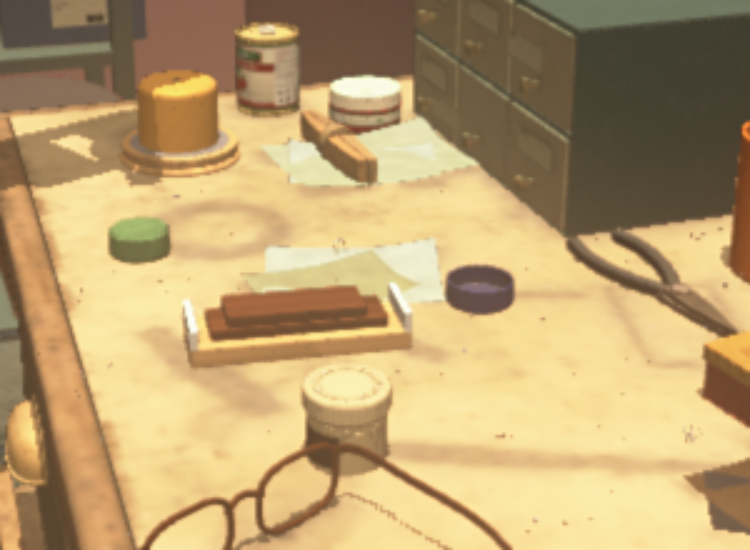

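The side crop shows the large cup flat on the stand at (178,115), its top measured at 0.0657 m against 0.066 m expected. Both slats are piled square between the cradle's stops at (297,312), and the jar, dish and green cake have not been touched. I hand in.

```bash
python3 -c "
from station import *
print(sign_off())"
```

```text
the job is handed in; nothing more can be done
None
```

I handed the job in at about 52 s: the three cups are nested flat on the stand, the slats are piled in the cradle with the long one below, and the bystanders are untouched. My first try at the small cup missed because the fingertips sit about 26 mm higher than the reported TCP; nothing moved, and the second try worked.

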